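# Set equal cooling gaps between RF modules with a spacer block

### The job

Set equal cooling gaps on both sides of the clamped middle module with the wide white spacer block: press the block, wedge foot first, fully down between the middle module and the module to its left (as the robot sees it), so that it spreads them, then lift it out and press it fully down between the middle module and the right module. Let go and leave the block seated there; both gaps must end up about as wide as the block (36 mm).

Things in the scene. Friction and masses are not known exactly. Their poses are not given: they have to be found in the camera images.
- fixture: Grey plate 120 x 330 mm with rails (tops 14 mm up) along its y, the row (+y = robot's left, within 15 deg), bearing 3 like aluminium modules. Origin: on the bench under the middle module's centre, z up. Middle module is clamped fast (black clamps), 80 (x) x 46 (y) mm, top 70 mm up: side faces at y = +-23 mm. A 36 mm gap beside it is centred at y = +-41 mm, x = 0.
- left_module (a joint): Left (+y) aluminium module, 80 (x) x 46 (y) mm, top 70 mm above the bench. Slides only along the row, with light friction (about 1 N), and stays where it is left. Value: width in m of the gap between it and the middle module (its near face is at fixture y = 0.023 + value); starts at 0.018 to 0.025, goes up to 0.080.
- right_module (a joint): Right (-y) aluminium module, 80 (x) x 46 (y) mm, top 70 mm above the bench. Slides only along the row, with light friction (about 1 N), and stays where it is left. Value: width in m of the gap between it and the middle module (its near face is at fixture y = -0.023 - value); starts at 0.018 to 0.025, goes up to 0.080.
- wide_block: Wider of 2 white spacers, 150 g, upright in a steel saddle, foot 10 mm up; lifts out. Origin: centre of foot underside, z up. Foot a wedge 6 mm thick (y) at z 0, 36 at z 32 mm; 36 mm flanks to z 50; 44 deep (x); shoulder 50 x 64 (y) to z 58; post 24 x 24 to z 103: grip it at z 85 from above. Use: y along row; fully down, shoulder on modules, foot 20 mm up. The other: 14 mm flanks, 42 shoulder.
Not all that is in view belongs to the job. What is shaped like the wide_block but red or yellow is not meant.

How it is judged:
By the outcome, as a careful person would: the job done as asked, in the order asked, and still so for the second after the job is handed in, with the robot touching nothing.
It also fails if it takes over 40 s, if anything falls off the work surface, if the arm or the gripper's body presses on something with over 40 N, if the wrist force passes 120 N, or if a joint passes its speed limit or range.

### The arm

A 6-joint arm with a two-finger parallel gripper is mounted at the origin on the work surface. World frame = base frame: x ahead of the robot, y to its left, z up, the work surface at z = 0. Lengths are in m, angles in degrees, forces in N, time in s.
With the tool pointing down it reaches from about 0.325 to 0.9 m from the base axis. Payload 3.5 kg.
Tool frame: the origin (TCP) lies midway between the tips of the shut fingers; the grasp point (between the pads) lies 19 mm behind it; z points along the fingers, y is the line along which they close (so a half turn about z gives the same grasp; the last joint's range is limited). The gripper opens to 85 mm and grips with 20 to 120 N. Pads are 22 mm wide; open, the fingers measure 114 mm over their backs; the gripper's body (76 mm by 85 mm) begins 54 mm behind the grasp point. The pads swing forward as they close: fully open they stand 13 mm farther back than shut.
Start: joints at [-75.023, 15.837, -1.513, 72.651, 0, 84.076], TCP at [0.223, -0.584, 0.231] pointing down, gripper open.
Joint ranges: [-178.77, 178.77], [-48.84, 107.48], [-61.69, 71.31], [-111.58, 123.2], [-90, 87.43], [-180, 180]. Speed limits (degrees/s): [147.25, 147.25, 180, 180, 180, 180].

### API

Orientations are given as [roll, pitch, yaw] about the fixed x, y, z axes, in that order (R = Rz(yaw) Ry(pitch) Rx(roll)).
In Python, from plant import observe, grab_frame, hand_in gives the robot as it stands. The module is installed in compiled form; this text tells all that it offers.
- The arm moves only by the tool move_arm, never from a script. Its argument "steps" is a list of rows, each a list of 3 entries, a list of its own where there are three numbers: the turn, a rotation vector about the tool's x, y, z in units of 5 degrees (1.0 is 5 degrees), then the shift along the tool's x, y, z in units of 30 mm (1.0 is 30 mm), then the gripper command: -1 is fully open, 1 is shut, values between are in proportion. A call has 1 to 20 rows; each row shifts and turns the commanded pose from where the row before left it, along the tool's axes as they then stand; what a row does not reach is not made up. A row lasts 1/8 s, in which the tool goes at most 62.5 mm and 10.7 degrees, less where a joint would pass 70% of its speed; a pose out of reach is approached as far as the arm can. A call is refused whole if a number of a shift passes 1 or a number of a turn 1, either way. A call with a gripper value outside its range is refused whole. The fingers move at their own pace and stop on an object; "grip_force" is the grip in N (left out, the last holds). Time passes only in rows, so rows that do not move let the fingers close. It gives the time, the measured TCP pose, the force, the opening and the grip force at its end, in the units of the state.
- observe(): the state, without advancing time (a new reading comes with each control period).
- grab_frame(name): name is "scene" or "side" or "wrist"; returns a dict with "image" (420x560x3 uint8, red, green, blue), "camera_matrix" (3x3 intrinsics, pixels), "R" (3x3) and "t" (3): a world point X has camera coordinates R X + t. Camera axes: x right, y down, z forward; pixel columns grow to the right and rows downward; lengths in m; the calibration is good to about 2 mm. The wrist camera is an equidistant fisheye: a pixel r from the principal point sees the ray r / f radians off the axis. A picture is of the moment at which its call begins. There is no depth.
- hand_in(): hands the job in; it is judged then, once.
The state is a dict: "time": time; "joint_positions": joint angles; "dq": joint speeds; "effort": joint torques, N m; "position": TCP position; "orientation": TCP orientation; "ft_force": force on the tool from outside, world axes, zero at the start; "moment": the same for the moment, N m; "grip_width": finger opening in m; "grasp_force": force on a finger pad.
Only numpy, scipy, OpenCV 4.12 (cv2) and the standard library are available. Lean on these libraries where they do the work, as an engineer would, in place of code of your own. Each camera call takes 0.05 s, during which the arm holds its last target. There are 200 camera calls.

## Working session

There is one attempt and no reset: what is moved stays moved. The work goes in short steps, Python scripts to look and compute and a tool call to move; the robot and the scene stay as the last step left them, time stands still between calls to the robot, and variables do not carry over. Pictures are saved under pics/ and viewed, at most 12 in all, crops included, and the job is handed in when it is done.

Besides the shell and the picture viewer there is one more tool, called after "Call:" by a JSON object that holds its "method" and its "body". move_arm: Moves the arm, as the interface text tells. Its arguments: {"type":"object","properties":{"steps":{"type":"array"},"grip_force":{"type":"number"}},"required":["steps"]}

```bash
mkdir -p pics; python3 - <<'E'
from plant import observe, grab_frame
import cv2,numpy as np,pickle
s=observe();print(s)
F={}
for n in("scene","side","wrist"):
    f=grab_frame(n);F[n]=f;cv2.imwrite(f"pics/{n}0.png",f["image"][:,:,::-1]);print(n,f["camera_matrix"],f["R"],f["t"])
pickle.dump(F,open("F0.pkl","wb"))
E
```

```text
{'time': 0.0, 'joint_positions': array([-7.50267694e+01,  1.58814174e+01, -1.59840121e+00,  7.26487379e+01,
       -6.85258458e-04,  8.40778051e+01]), 'dq': array([ 0.00956344,  0.0418245 , -0.12209825, -0.04116133,  0.13236343,
       -0.0578677 ]), 'effort': array([-5.49209778e-05, -4.45505834e+01,  2.95204800e+01,  1.62192550e-02,
       -3.01756938e-05, -3.16769459e-06]), 'position': array([ 0.22272441, -0.58314424,  0.23012084]), 'orientation': array([-1.79872059e+02, -1.25825788e-02,  2.08954123e+01]), 'ft_force': array([-1.10175419,  0.00876049,  0.19387737]), 'moment': array([-0.03767525, -0.05364141, -0.02050438]), 'grasp_force': 0.0, 'grip_width': 0.08561232146158587}
scene [[511.30871931   0.         284.17566602]
 [  0.         511.30871931 210.20185617]
 [  0.           0.           1.        ]] [[ 0.79598507  0.60521684 -0.01097016]
 [ 0.36299032 -0.4917533  -0.79146492]
 [-0.48440251  0.6260122  -0.61111614]] [-0.35207225 -0.20783674  1.32792544]
side [[523.90802651   0.         292.10861893]
 [  0.         523.90802651 208.75523085]
 [  0.           0.           1.        ]] [[-0.90669011 -0.42168551  0.00971474]
 [-0.29339092  0.61395464 -0.7327902 ]
 [ 0.3030426  -0.66726384 -0.6803853 ]] [0.39773497 0.21957383 0.75554169]
wrist [[325.1922621    0.         280.74341125]
 [  0.         325.1922621  209.99989999]
 [  0.           0.           1.        ]] [[ 0.35601893 -0.93447586 -0.00232055]
 [-0.89276667 -0.34086     0.29458808]
 [-0.27607643 -0.10280722 -0.95562151]] [-0.62277007 -0.03826067  0.3798982 ]
```

View pics/scene0.png

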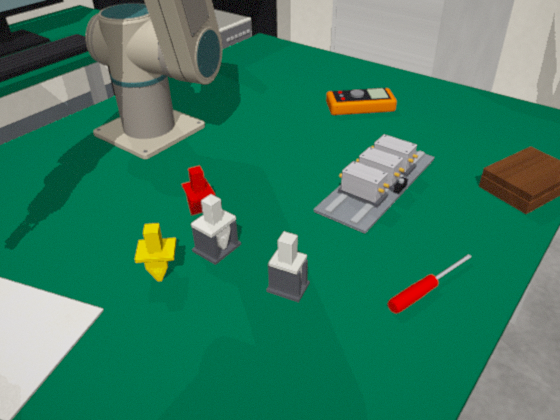

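View pics/side0.png

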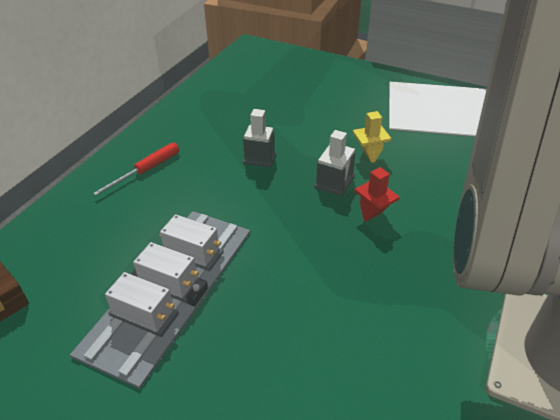

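The scene view shows white spacers in dark saddles at (213,225) and (288,265), and the module row around (380,165). In the side view the spacers are at (337,160) and (259,140), and the row is around (165,270). I'll view enlarged crops to pick corners.

```bash
python3 - <<'E'
import cv2,pickle,numpy as np
F=pickle.load(open("F0.pkl","rb"))
def crop(n,x,y,w,h,k): 
    return cv2.resize(F[n]["image"][y:y+h,x:x+w,::-1],None,fx=k,fy=k,interpolation=cv2.INTER_CUBIC)
a=np.hstack([crop("scene",180,185,130,115,3),crop("side",235,100,130,100,3)[:300].copy() if 0 else cv2.copyMakeBorder(crop("side",235,100,130,95,3),0,60,0,0,cv2.BORDER_CONSTANT)])
cv2.imwrite("pics/blocks.png",a)
b=np.hstack([crop("scene",310,125,130,105,3),cv2.copyMakeBorder(crop("side",70,205,190,180,2),0,0,0,0,cv2.BORDER_CONSTANT)[:360]]) if 0 else None
c1=crop("scene",310,125,130,105,3);c2=crop("side",70,205,190,175,2.1)
H=max(c1.shape[0],c2.shape[0]);p=lambda c:cv2.copyMakeBorder(c,0,H-c.shape[0],0,0,cv2.BORDER_CONSTANT)
cv2.imwrite("pics/mods.png",np.hstack([p(c1),p(c2)]));print(a.shape,np.hstack([p(c1),p(c2)]).shape)
E
```

```text
(345, 780, 3) (368, 789, 3)
```

View pics/blocks.png

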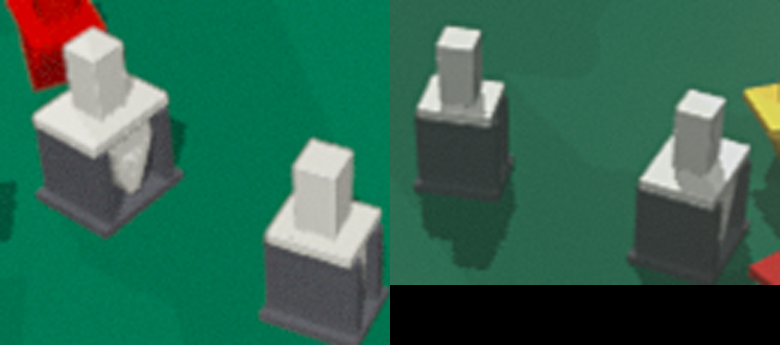

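View pics/mods.png

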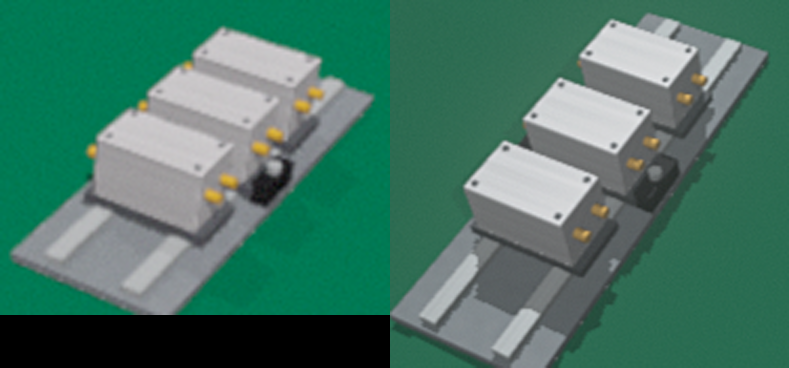

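The left spacer in the scene crop is the wide one: its post top is centred near (94,43) in the crop and its wedge profile shows on the right face. The module tops are clear in both views. Next I triangulate the corners I picked.

```bash
cat > h.py <<'E'
import numpy as np,cv2,pickle
def ray(f,p):
    K=f["camera_matrix"];v=np.linalg.solve(K,[p[0],p[1],1.]);return -f["R"].T@f["t"],f["R"].T@v
def fray(f,p): # fisheye
    K=f["camera_matrix"];d=np.array([p[0]-K[0,2],p[1]-K[1,2]])/K[0,0];r=np.hypot(*d)
    v=np.array([*(d/r*np.sin(r)),np.cos(r)]) if r>0 else np.array([0,0,1.])
    return -f["R"].T@f["t"],f["R"].T@v
def plane(o,v,z): return o+v*(z-o[2])/v[2]
def tri(*rs):
    A=0;b=0
    for o,v in rs:
        v=v/np.linalg.norm(v);P=np.eye(3)-np.outer(v,v);A=A+P;b=b+P@o
    X=np.linalg.solve(A,b);return X,max(np.linalg.norm((np.eye(3)-np.outer(v,v)/(v@v))@(X-o)) for o,v in rs)
E
python3 - <<'E'
from h import *
np.set_printoptions(precision=4,suppress=True)
F=pickle.load(open("F0.pkl","rb"));S,D=F["scene"],F["side"]
def sub(f,p):
    g=cv2.cvtColor(f["image"],cv2.COLOR_RGB2GRAY);return np.array(p)
bs=lambda p:(p[0]/3-.33+180,p[1]/3-.33+185); bd=lambda p:((p[0]-390)/3-.33+235,p[1]/3-.33+100)
ms=lambda p:(p[0]/3-.33+310,p[1]/3-.33+125); md=lambda p:((p[0]-390)/2.1-.26+70,p[1]/2.1-.26+205)
# order: lowx-highy, highx-highy, highx-lowy, lowx-lowy
mods={"L":([(222,27),(322,60),(302,85),(194,55)],[(560,224),(464,187),(506,143),(602,178)]),
"M":([(177,67),(280,98),(254,127),(150,97)],[(610,167),(524,121),(565,79),(651,113)]),
"R":([(131,108),(234,148),(205,172),(96,137)],[(664,90),(578,58),(619,20),(697,50)])}
for k,(a,b) in mods.items():
    X=[tri(ray(S,ms(p)),ray(D,md(q))) for p,q in zip(a,b)];P=np.array([x[0] for x in X])
    print(k,P.mean(0),[round(x[1]*1e3,1) for x in X])
    for n,f,c,t in(("s",S,ms,a),("d",D,md,b)):
        Q=np.array([plane(*ray(f,c(p)),.07)[:2] for p in t]);r=cv2.minAreaRect(Q.astype(np.float32)*1000)
        u=Q[0]+Q[1]-Q[2]-Q[3];print(n,Q.mean(0),r[1],"rowyaw",np.degrees(np.arctan2(-u[0],u[1])))
a=[(94,28),(124,43),(96,60),(64,43)] # scene post top: top,right,bottom,left
b=[(675,112),(683,92),(724,98),(717,118)]
for p in a: print("s",plane(*ray(S,bs(p)),.113)[:2])
for p in b: print("d",plane(*ray(D,bd(p)),.113)[:2])
c=lambda f,q,t:ray(f,q(np.mean(t,0)))
print("post top",tri(c(S,bs,a),c(D,bd,b)))
a=[(34,118),(98,150),(168,95)];b=[(638,184),(715,198),(749,146),(676,131)]
for p in a: print("sh s",plane(*ray(S,bs(p)),.068)[:2])
for p in b: print("sh d",plane(*ray(D,bd(p)),.068)[:2])
E
```

```text
L [0.5943 0.2022 0.069 ] [np.float64(1.8), np.float64(2.9), np.float64(5.9), np.float64(3.2)]
s [0.5972 0.2038] (82.92263793945312, 49.1754150390625) rowyaw 4.783066073526743
d [0.5902 0.2016] (81.7905044555664, 43.70001983642578) rowyaw -2.701519521812643
M [0.5943 0.1372 0.0671] [np.float64(0.8), np.float64(2.8), np.float64(5.4), np.float64(2.7)]
s [0.5981 0.135 ] (79.62409210205078, 47.390716552734375) rowyaw 5.0930803419297765
d [0.5901 0.1381] (54.46349334716797, 79.98225402832031) rowyaw -0.08327842180118397
R [0.5961 0.0659 0.0686] [np.float64(0.6), np.float64(1.9), np.float64(6.3), np.float64(1.0)]
s [0.5988 0.0659] (45.620872497558594, 81.63502502441406) rowyaw -1.2188435603698082
d [0.5928 0.066 ] (48.82289123535156, 76.99480438232422) rowyaw -2.838138777136772
s [ 0.4458 -0.217 ]
s [ 0.4703 -0.2175]
s [ 0.4686 -0.2392]
s [ 0.4421 -0.2383]
d [ 0.4641 -0.2159]
d [ 0.4676 -0.238 ]
d [ 0.4423 -0.243 ]
d [ 0.4386 -0.2212]
post top (array([ 0.4544, -0.2281,  0.1127]), np.float64(0.001789302285521791))
sh s [ 0.4337 -0.2621]
sh s [ 0.4847 -0.2608]
sh s [ 0.4832 -0.1981]
sh d [ 0.4775 -0.1943]
sh d [ 0.429 -0.202]
sh d [ 0.4285 -0.2622]
sh d [ 0.4771 -0.257 ]
```

The wide block's post top triangulates to (0.454, -0.228, 0.113), and the middle module's centre is near (0.594, 0.137). I'll grip along the row. J6 range rules out yaw 0 at the fixture, so I turn to yaw of about 180 while flying to a view over the fixture.

Call:
{"method": "move_arm", "body": {"steps": [[[0, 0, -1], [0.62, -0.51, -0.02], -1], [[0, 0, -1], [0.66, -0.46, -0.02], -1], [[0, 0, -1], [0.7, -0.4, -0.02], -1], [[0, 0, -1], [0.73, -0.34, -0.02], -1], [[0, 0, -1], [0.76, -0.27, -0.02], -1], [[0, 0, -1], [0.78, -0.2, -0.02], -1], [[0, 0, -1], [0.79, -0.14, -0.02], -1], [[0, 0, -1], [0.8, -0.07, -0.02], -1], [[0, 0, -1], [0.8, 0, -0.02], -1], [[0, 0, -1], [0.8, 0.07, -0.02], -1], [[0, 0, -1], [0.79, 0.14, -0.02], -1], [[0, 0, -1], [0.78, 0.21, -0.02], -1], [[0, 0, -1], [0.75, 0.28, -0.02], -1], [[0, 0, -1], [0.73, 0.34, -0.02], -1], [[0, 0, -1], [0.69, 0.4, -0.02], -1], [[0, 0, -1], [0.66, 0.46, -0.02], -1]]}}

```text
time: 2.15
position: [0.4115, -0.2465, 0.2406]
orientation: [-180.0, -0.0, 101.1]
ft_force: [-0.4, 0.2, 1.3]
grip_width: 0.0851
grasp_force: 0.0
```

Call:
{"method": "move_arm", "body": {"steps": [[[0, 0, -1], [0.61, 0.52, -0.02], -1], [[0, 0, -1], [0.57, 0.57, -0.02], -1], [[0, 0, -1], [0.51, 0.62, -0.02], -1], [[0, 0, -1], [0.46, 0.66, -0.02], -1], [[0, 0, -1], [0.4, 0.7, -0.02], -1], [[0, 0, -1], [0.34, 0.73, -0.02], -1], [[0, 0, -1], [0.27, 0.76, -0.02], -1], [[0, 0, -1], [0.2, 0.78, -0.02], -1], [[0, 0, -1], [0.14, 0.79, -0.02], -1], [[0, 0, -1], [0.07, 0.8, -0.02], -1], [[0, 0, -1], [0, 0.8, -0.02], -1], [[0, 0, -1], [-0.07, 0.8, -0.02], -1], [[0, 0, -1], [-0.14, 0.79, -0.02], -1], [[0, 0, -1], [-0.21, 0.78, -0.02], -1], [[0, 0, -1], [-0.28, 0.75, -0.02], -1], [[0, 0, -1], [-0.34, 0.73, -0.02], -1]]}}

```text
time: 4.15
position: [0.6003, 0.0899, 0.2501]
orientation: [-180.0, -0.1, -178.9]
ft_force: [0.5, -0.5, 0.1]
grip_width: 0.0853
grasp_force: 0.0
```

```bash
python3 - <<'E'
from plant import observe, grab_frame
import cv2,pickle
f=grab_frame("wrist");f["obs"]=observe();pickle.dump(f,open("W1.pkl","wb"));print(f["obs"]["position"],f["obs"]["orientation"])
cv2.imwrite("pics/w1.png",cv2.resize(f["image"][:,:,::-1],None,fx=1.42,fy=1.42,interpolation=cv2.INTER_CUBIC))
E
```

```text
[0.60176754 0.09217681 0.25007207] [ 1.79879042e+02  6.36427620e-02 -1.78712146e+02]
```

View pics/w1.png

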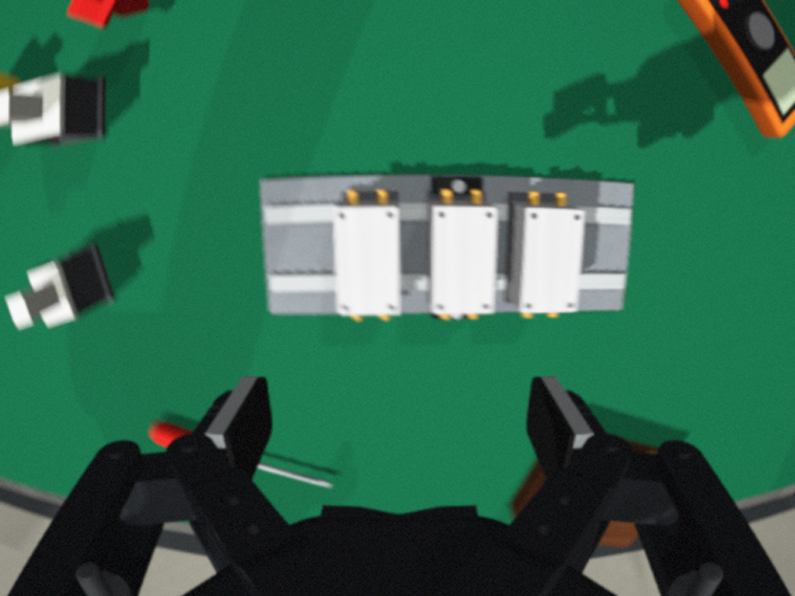

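The wrist view shows the three bright module tops at about (367,260), (463,260) and (552,260), and the wide block at upper left (40,107). I'll mask the tops and cast them onto the top plane. A small shift of the arm later will confirm the height.

```bash
cat >> h.py <<'E'
def tops(f,thr=205,z=.07,box=(220,120,430,240)):
    x0,y0,x1,y1=box;g=f["image"].min(2);m=np.zeros_like(g);m[y0:y1,x0:x1]=(g[y0:y1,x0:x1]>thr)*255
    m=cv2.morphologyEx(m,cv2.MORPH_OPEN,np.ones((5,5)));cs=cv2.findContours(m,cv2.RETR_EXTERNAL,cv2.CHAIN_APPROX_NONE)[0]
    out=[]
    for c in cs:
        if cv2.contourArea(c)<800: continue
        P=np.array([plane(*fray(f,p),z)[:2] for p in c[:,0].astype(float)])
        r=cv2.minAreaRect((P*1000).astype(np.float32));out.append((r,c[:,0].mean(0)))
    return sorted(out,key=lambda o:o[0][0][1])
E
python3 - <<'E'
from h import *
f=pickle.load(open("W1.pkl","rb"))
for thr in(190,205,220):
    for r,c in tops(f,thr): print(thr,np.round(r[0],1),np.round(r[1],1),round(r[2],2),c)
E
```

```text
190 [596.6  59.6] [64.  79.7] 89.79 [250.68012422 181.11180124]
190 [595.9 137.9] [80.  47.4] 2.12 [325.75210084 183.72268908]
190 [592.4 218. ] [78.6 73.4] 0.95 [392.61797753 186.28464419]
205 [596.  59.] [62.8 78.6] 89.86 [249.9339934  179.63036304]
205 [595.4 137.5] [78.9 44.6] 2.27 [326.25675676 182.65315315]
205 [592.2 217.7] [78.4 72.3] 3.38 [394.01593625 185.4940239 ]
220 [596.7  66.4] [76.6 44.6] 0.94 [258.03587444 183.06726457]
220 [594.8 137.6] [77.8 42.9] 1.97 [326.35616438 182.47488584]
220 [592.5 214.6] [77.8 63.9] 1.62 [391.83474576 184.86016949]
```

Call:
{"method": "move_arm", "body": {"steps": [[[0, 0, 0], [0.46, -0.96, 0], -1], [[0, 0, 0], [0.46, -0.96, 0], -1], [[0, 0, 0], [0.46, -0.96, 0], -1], [[0, 0, 0], [0.46, -0.96, 0], -1], [[0, 0, 0], [0.46, -0.96, 0], -1], [[0, 0, 0], [0.46, -0.96, 0], -1], [[0, 0, 0], [0.46, -0.96, 0], -1], [[0, 0, 0], [0.46, -0.96, 0], -1], [[0, 0, 0], [0.46, -0.96, 0], -1], [[0, 0, 0], [0.46, -0.96, 0], -1], [[0, 0, 0], [0.46, -0.96, 0], -1], [[0, 0, 0], [0, 0, 0], -1]]}}

```text
time: 5.7
position: [0.4524, -0.2314, 0.2502]
orientation: [180.0, -0.0, -179.3]
ft_force: [-0.0, 0.1, -0.9]
grip_width: 0.0854
grasp_force: 0.0
```

```bash
python3 - <<'E'
from plant import observe, grab_frame
import cv2,pickle
f=grab_frame("wrist");f["obs"]=observe();pickle.dump(f,open("W2.pkl","wb"));print(f["obs"]["position"],f["obs"]["orientation"])
cv2.imwrite("pics/w2.png",cv2.resize(f["image"][100:300,160:420,::-1],None,fx=3,fy=3,interpolation=cv2.INTER_CUBIC))
E
```

```text
[ 0.45275749 -0.2304219   0.25025076] [ 1.79961280e+02 -2.17362195e-02 -1.79243261e+02]
```

View pics/w2.png

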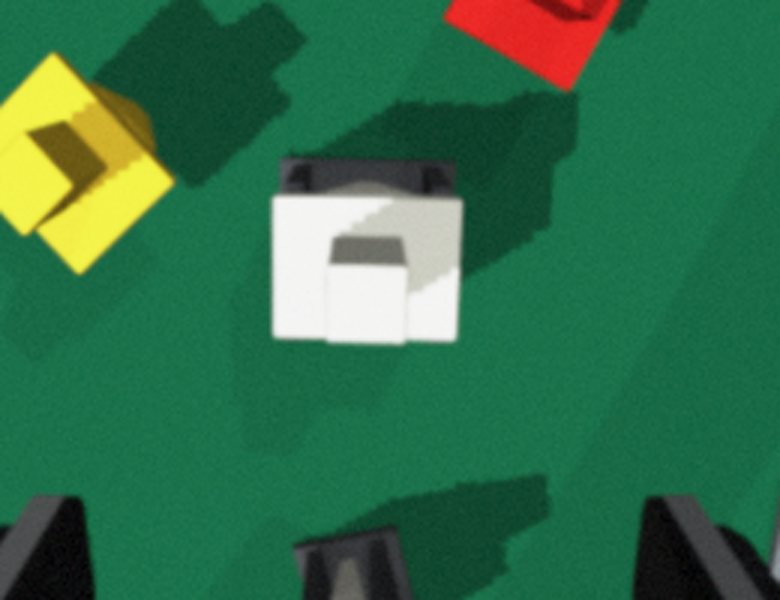

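The post top corners are (329,265), (406,265), (405,344) and (327,342) in the crop. The shoulder corners are (272,197), (462,199), (457,341) and (274,338). The 64 mm side lies along image x, and the block is nearly square with the tool.

```bash
python3 - <<'E'
from h import *
np.set_printoptions(precision=4,suppress=True)
f=pickle.load(open("W2.pkl","rb"));F=pickle.load(open("F0.pkl","rb"))
c=lambda p:(p[0]/3-.33+160,p[1]/3-.33+100)
post=[(329,265),(406,265),(405,344),(327,342)];sh=[(272,197),(462,199),(457,341),(274,338)]
for t,z in((post,.113),(sh,.068)):
    Q=np.array([plane(*fray(f,c(p)),z)[:2] for p in t]);u=Q[1]+Q[2]-Q[0]-Q[3];w=Q[2]+Q[3]-Q[0]-Q[1]
    print(Q.mean(0),np.linalg.norm(u)/2,np.linalg.norm(w)/2,"yaw",np.degrees(np.arctan2(-u[0],u[1])),np.degrees(np.arctan2(w[1],w[0])))
bd=((np.mean([675,683,724,717])-390)/3-.33+235,np.mean([112,92,98,118])/3-.33+100)
bs=(np.mean([94,124,96,64])/3-.33+180,np.mean([28,43,60,43])/3-.33+185)
print(tri(fray(f,c(np.mean(post,0))),ray(F["side"],bd),ray(F["scene"],bs)))
E
```

```text
[ 0.4543 -0.2296] 0.023099073058259898 0.02412506061623708 yaw -0.14801525121265 -0.36075613957588953
[ 0.4545 -0.2296] 0.06411381541139756 0.05005684404749013 yaw -0.15658404430016856 0.09626382605453436
(array([ 0.4545, -0.2289,  0.1126]), np.float64(0.0021217442849982685))
```

Call:
{"method": "move_arm", "body": {"steps": [[[0, 0, 0.17], [-0.06, 0.04, 0.97], -1], [[0, 0, 0], [0, 0, 0.97], -1], [[0, 0, 0], [0, 0, 0.97], -1], [[0, 0, 0], [0, 0, 0.97], -1], [[0, 0, 0], [0, 0, 0.97], -1], [[0, 0, 0], [0, 0, 0.95], -1], [[0, 0, 0], [0, 0, 0], -1], [[0, 0, 0], [0, 0, 0], 1], [[0, 0, 0], [0, 0, 0], 1], [[0, 0, 0], [0, 0, 0], 1], [[0, 0, 0], [0, 0, 0], 1], [[0, 0, 0], [0, 0, 0], 1], [[0, 0, 0], [0, 0, 0], 1]], "grip_force": 110}}

```text
time: 7.38
position: [0.4562, -0.2294, 0.0778]
orientation: [-179.9, 0.1, -180.0]
ft_force: [-0.6, 0.9, 5.5]
grip_width: 0.0231
grasp_force: 108.1
```

Call:
{"method": "move_arm", "body": {"steps": [[[0, 0, 0], [0, 0, -0.6], 1], [[0, 0, 0], [0, 0, -0.8], 1], [[0, 0, 0], [0, 0, -0.9], 1], [[0, 0, 0], [0, 0, -0.9], 1], [[0, 0, 0], [0, 0, -0.6], 1]]}}

```text
time: 8.0
position: [0.4551, -0.2287, 0.1913]
orientation: [-180.0, 0.0, -180.0]
ft_force: [-0.6, 0.1, -1.7]
grip_width: 0.0229
grasp_force: 107.7
```

```bash
cat >> h.py <<'E'
def profile(f,O,yaw,x,y0=-.13,y1=.13,z=.07,n=2601):
    ys=np.linspace(y0,y1,n);c,s=np.cos(yaw),np.sin(yaw)
    W=np.stack([O[0]+c*x-s*ys,O[1]+s*x+c*ys,0*ys+z],1)@f["R"].T+f["t"]
    th=np.arctan2(np.hypot(W[:,0],W[:,1]),W[:,2]);k=f["camera_matrix"][0,0]*th/np.hypot(W[:,0],W[:,1])
    u=(W[:,0]*k+f["camera_matrix"][0,2]).astype(np.float32);v=(W[:,1]*k+f["camera_matrix"][1,2]).astype(np.float32)
    g=f["image"].min(2).astype(np.float32);return ys,cv2.remap(g,u[None],v[None],cv2.INTER_LINEAR)[0]
def edges(f,O,yaw,x,thr=170,**k):
    ys,g=profile(f,O,yaw,x,**k);i=np.where(np.diff((g>thr).astype(int)))[0];return [round(ys[j]*1e3,1)*(1 if g[j+1]>g[j] else 1) for j in i]
E
python3 - <<'E'
from h import *
f=pickle.load(open("W1.pkl","rb"))
O=np.array([.595,.1376])
for x in(-.015,-.008,0,.008,.015,.03):
    print(x,edges(f,O,0,x))
    
ys,g=profile(f,O,0,0);print(g[::50].astype(int))
E
```

```text
-0.015 [np.float64(-95.3), np.float64(-47.4), np.float64(-24.3), np.float64(22.6), np.float64(42.5), np.float64(89.9)]
-0.008 [np.float64(-95.0), np.float64(-47.2), np.float64(-24.2), np.float64(22.8), np.float64(42.9), np.float64(90.1)]
0 [np.float64(-94.8), np.float64(-46.8), np.float64(-24.0), np.float64(23.1), np.float64(42.9), np.float64(90.3)]
0.008 [np.float64(-94.4), np.float64(-46.6), np.float64(-23.7), np.float64(23.6), np.float64(43.2), np.float64(129.6)]
0.015 [np.float64(-45.5), np.float64(-34.8), np.float64(-26.2), np.float64(-23.9), np.float64(30.9), np.float64(43.2)]
0.03 [np.float64(-94.7), np.float64(-44.8), np.float64(-23.3), np.float64(25.1), np.float64(43.6), np.float64(92.7)]
[162 161 164 160 160 153 150 164 237 240 243 241 239 241 241 242 236 108
  93  93  92 128 236 239 241 240 239 241 241 241 236 107  72  86 117 216
 238 240 240 238 238 240 240 241 181 106 147 156 157 157 158 158 115]
```

Call:
{"method": "move_arm", "body": {"steps": [[[0, 0, 0], [-0.2, 0.5, 0], 1], [[0, 0, 0], [-0.33, 0.98, 0], 1], [[0, 0, 0], [-0.35, 0.98, 0], 1], [[0, 0, 0], [-0.35, 0.98, 0], 1], [[0, 0, 0], [-0.35, 0.98, 0], 1], [[0, 0, 0], [-0.35, 0.98, 0], 1], [[0, 0, 0], [-0.35, 0.98, 0], 1], [[0, 0, 0], [-0.35, 0.98, 0], 1], [[0, 0, 0], [-0.35, 0.98, 0], 1], [[0, 0, 0], [-0.35, 0.98, 0], 1], [[0, 0, 0], [-0.35, 0.98, 0], 1], [[0, 0, 0], [-0.35, 0.98, 0], 1], [[0, 0, 0], [-0.35, 0.98, 0], 1], [[0, 0, 0], [-0.27, 0.98, 0], 1], [[0, 0, -0.4], [0, 0.03, 0.2], 1], [[0, 0, 0], [0, 0, 0], 1], [[0, 0, 0], [0, 0, 0], 1]]}}

```text
time: 10.12
position: [0.5935, 0.169, 0.1837]
orientation: [-180.0, -0.1, -178.0]
ft_force: [-0.7, -0.3, -1.4]
grip_width: 0.0228
grasp_force: 108.0
```

```bash
python3 - <<'E'
from plant import observe, grab_frame
import cv2,pickle,numpy as np
print(observe()["position"])
f=grab_frame("wrist");f["obs"]=observe();pickle.dump(f,open("W3.pkl","wb"));print(f["obs"]["position"],f["obs"]["orientation"])
a=cv2.resize(f["image"][120:420,120:440,::-1],None,fx=1.8,fy=1.8,interpolation=cv2.INTER_CUBIC)
cv2.imwrite("pics/w3.png",a);print(a.shape)
E
```

```text
[0.59345987 0.16895408 0.18371994]
[0.59379124 0.16886598 0.18412993] [-1.79987659e+02 -5.43269490e-02 -1.78008943e+02]
(540, 576, 3)
```

View pics/w3.png

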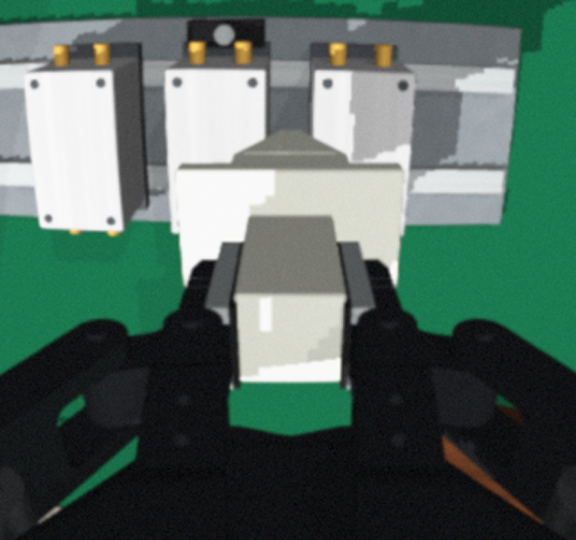

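The wedge is over the left gap. The gap's top edges are at crop x of about 268 and 311, near row 85, and the shoulder's corners are at about (178,166) and (405,166). I'll measure these.

```bash
python3 - <<'E'
from h import *
f=pickle.load(open("W3.pkl","rb"));y=np.radians(2);O=np.array([.595,.1372]);p0=f["obs"]["position"]
A=np.array([[np.cos(y),np.sin(y)],[-np.sin(y),np.cos(y)]])
for x in(-.034,-.03,-.025): print(x,edges(f,O,y,x,y0=-.125,y1=.1))
c=lambda p:(p[0]/1.8-.22+120,p[1]/1.8-.22+120)
for p in((178,167),(405,167)): print("sh",A@(plane(*fray(f,c(p)),p0[2]-.067+.058)[:2]-O)*1e3)
print("sh rear lower wedge",[ (A@(plane(*fray(f,c(p)),p0[2]-.067+.0)[:2]-O)*1e3).round(1) for p in((272,131),(312,131))])
for p in((168,72),(267,72),(312,70),(412,72)): print(A@(plane(*fray(f,c(p)),.07)[:2]-O)*1e3)
print("tcp",A@(p0[:2]-O)*1e3)
E
```

```text
-0.034 [np.float64(-95.0), np.float64(-55.2), np.float64(-53.8), np.float64(-48.5), np.float64(-24.3), np.float64(-19.9), np.float64(-16.6), np.float64(13.8), np.float64(17.8), np.float64(21.4), np.float64(43.0), np.float64(46.9), np.float64(51.1), np.float64(79.6), np.float64(86.2), np.float64(88.7)]
-0.03 [np.float64(-94.6), np.float64(-48.5), np.float64(-24.2), np.float64(21.3), np.float64(42.8), np.float64(87.5)]
-0.025 [np.float64(-95.1), np.float64(-48.5), np.float64(-24.0), np.float64(21.3), np.float64(42.6), np.float64(87.5)]
sh [-28.36494562   1.83719341]
sh [-28.32131932  64.12932552]
sh rear lower wedge [array([-24. ,  25.9]), array([-24. ,  40.7])]
[-39.82370998 -21.95175021]
[-39.22198762  22.44499833]
[-40.10092513  42.28491928]
[-39.74995523  87.13429248]
tcp [-0.10290126 31.68887648]
```

Call:
{"method": "move_arm", "body": {"steps": [[[0, 0, 0], [0, 0, 0.7], 1], [[0, 0, 0], [0, 0, 0.7], 1], [[0, 0, 0], [0, 0, 0.55], 1], [[0, 0, 0], [0, 0, 0], 1]]}}

```text
time: 10.68
position: [0.593, 0.1688, 0.1245]
orientation: [-180.0, -0.2, -178.0]
ft_force: [-0.5, -0.8, -0.6]
grip_width: 0.023
grasp_force: 108.0
```

Call:
{"method": "move_arm", "body": {"steps": [[[0, 0, 0], [0, 0.06, 0.17], 1], [[0, 0, 0], [0, 0.06, 0.17], 1], [[0, 0, 0], [0, 0.07, 0.17], 1], [[0, 0, 0], [0, 0.07, 0.16], 1], [[0, 0, 0], [0, 0, 0], 1], [[0, 0, 0], [0, 0, 0], 1]]}}

```text
time: 11.42
position: [0.5936, 0.1776, 0.1055]
orientation: [180.0, -0.1, -177.9]
ft_force: [0.4, -0.2, -2.3]
grip_width: 0.0228
grasp_force: 108.0
```

Call:
{"method": "move_arm", "body": {"steps": [[[0, 0, 0], [0, -0.03, 0.1], 1], [[0, 0, 0], [0, 0, 0], 1], [[0, 0, 0], [0, 0, 0], 1]]}}

```text
time: 11.8
position: [0.594, 0.1764, 0.1028]
orientation: [180.0, -0.0, -178.0]
ft_force: [-0.3, 0.3, -2.6]
grip_width: 0.0227
grasp_force: 108.0
```

```bash
python3 - <<'E'
from plant import observe, grab_frame
import pickle
from h import *
s=observe();print(s["position"],s["ft_force"],s["moment"],s["time"])
f=grab_frame("wrist");f["obs"]=observe();pickle.dump(f,open("W4.pkl","wb"))
y=np.radians(2);O=np.array([.595,.1372])
for x in(-.034,-.03,-.027): print(x,edges(f,O,y,x,y0=-.125,y1=.13))
cv2.imwrite("pics/w4.png",cv2.resize(f["image"][60:360,120:440,::-1],None,fx=1.8,fy=1.8,interpolation=cv2.INTER_CUBIC))
E
```

```text
[0.59402517 0.17640159 0.10284016] [-0.26710027  0.34197507 -2.64936864] [0.00276442 0.02853423 0.02066582] 11.8
-0.034 [np.float64(-94.1), np.float64(-55.7), np.float64(-53.2), np.float64(-48.4), np.float64(-23.8), np.float64(-20.3), np.float64(-16.3), np.float64(13.5), np.float64(17.9), np.float64(21.3), np.float64(61.6), np.float64(62.4), np.float64(69.5), np.float64(75.9), np.float64(76.1), np.float64(76.9), np.float64(77.4), np.float64(81.5), np.float64(81.8), np.float64(84.5), np.float64(84.8), np.float64(96.2), np.float64(103.3), np.float64(104.4), np.float64(127.3), np.float64(128.3)]
-0.03 [np.float64(-94.3), np.float64(-48.5), np.float64(-23.9), np.float64(20.4), np.float64(61.3), np.float64(63.4), np.float64(63.7), np.float64(65.8), np.float64(65.9), np.float64(67.2), np.float64(67.8), np.float64(79.3), np.float64(80.1), np.float64(81.2), np.float64(81.7), np.float64(84.6), np.float64(85.4), np.float64(99.3), np.float64(100.9), np.float64(104.2)]
-0.027 [np.float64(-94.3), np.float64(-48.5), np.float64(-23.9), np.float64(20.4), np.float64(61.6), np.float64(63.0), np.float64(63.1), np.float64(67.3), np.float64(68.5), np.float64(75.7), np.float64(76.1), np.float64(78.9), np.float64(82.5), np.float64(84.7), np.float64(85.4), np.float64(104.2)]
```

View pics/w4.png

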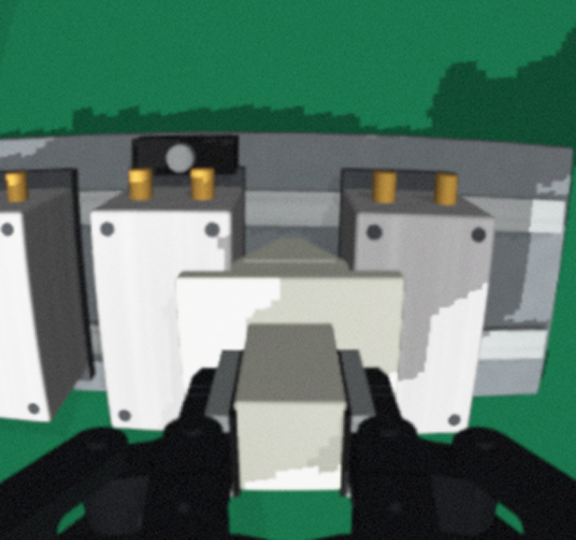

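The left module has been spread to a gap of about 36 mm and the side force is near zero. Pressing straight down now.

Call:
{"method": "move_arm", "body": {"steps": [[[0, 0, 0], [0, 0, 0.17], 1], [[0, 0, 0], [0, 0, 0.17], 1], [[0, 0, 0], [0, 0, 0.15], 1], [[0, 0, 0], [0, 0, 0.07], 1], [[0, 0, 0], [0, 0, 0], 1], [[0, 0, 0], [0, 0, 0], 1]]}}

```text
time: 12.6
position: [0.5939, 0.1764, 0.0878]
orientation: [-180.0, -0.0, -177.9]
ft_force: [-4.2, -0.8, 9.0]
grip_width: 0.023
grasp_force: 109.4
```

Call:
{"method": "move_arm", "body": {"steps": [[[0, 0, 0], [0, 0, 0.05], 1], [[0, 0, 0], [0, 0, 0.03], 1], [[0, 0, 0], [0, 0, 0], 1], [[0, 0, 0], [0, 0, 0], 1]]}}

```text
time: 13.1
position: [0.5939, 0.1764, 0.0878]
orientation: [-180.0, 0.0, -177.9]
ft_force: [-9.5, -1.9, 20.5]
grip_width: 0.0228
grasp_force: 111.1
```

```bash
python3 - <<'E'
from plant import observe, grab_frame
import cv2,numpy as np
for _ in range(3):
    f=grab_frame("scene");s=observe();print(s["position"],s["ft_force"],s["moment"])
g=grab_frame("side")
a=[cv2.resize(f["image"][y:y+h,x:x+w,::-1],(400,400),interpolation=cv2.INTER_CUBIC) for f,x,y,w,h in((f,310,85,140,140),(g,70,205,190,190))]
cv2.imwrite("pics/s5.png",np.hstack(a))
E
```

```text
[0.59389943 0.17642522 0.08777081] [-9.18714473 -1.4543937  20.0763757 ] [-0.45543764  1.84476943 -0.05845972]
[0.59389441 0.17640297 0.08775315] [-9.11690804 -1.09906991 20.37372504] [-0.49735025  1.81061698 -0.09862175]
[0.59390056 0.1763927  0.08776235] [-8.93378494 -1.65769395 20.27998745] [-0.44982402  1.85159125 -0.05497499]
```

View pics/s5.png

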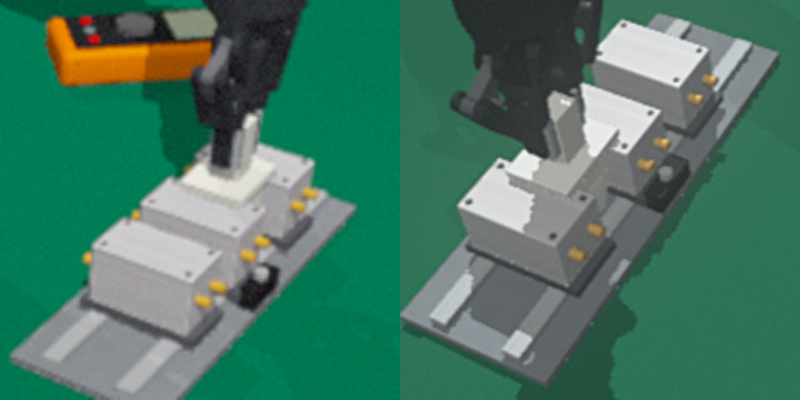

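The block is seated: z holds at 0.0878 while the press force rises to 20 N, and the images show the shoulder resting on both modules. Now I lift it out and cross to the right gap.

Call:
{"method": "move_arm", "body": {"steps": [[[0, 0, 0], [0, 0, -0.15], 1], [[0, 0, 0], [0, 0, -0.3], 1], [[0, 0, 0], [0, 0, -0.5], 1], [[0, 0, 0], [0, 0, -0.7], 1], [[0, 0, 0], [0, 0, -0.8], 1], [[0, 0, 0], [0, 0, -0.8], 1], [[0, 0, 0], [0, -0.7, -0.1], 1], [[0, 0, 0], [0, -0.9, 0], 1], [[0, 0, 0], [0, -0.87, 0], 1], [[0, 0, 0], [0, 0, 0], 1], [[0, 0, 0], [0, 0, 0], 1]]}}

```text
time: 14.68
position: [0.5964, 0.102, 0.1836]
orientation: [180.0, -0.1, -178.0]
ft_force: [-0.1, -0.4, -2.0]
grip_width: 0.0224
grasp_force: 108.2
```

```bash
python3 - <<'E'
from plant import observe, grab_frame
import pickle
from h import *
f=grab_frame("wrist");f["obs"]=s=observe();pickle.dump(f,open("W6.pkl","wb"));print(s["position"],s["ft_force"],s["orientation"],s["time"])
y=np.radians(2);O=np.array([.595,.1372])
A=np.array([[np.cos(y),np.sin(y)],[-np.sin(y),np.cos(y)]]);print("tcp",A@(s["position"][:2]-O)*1e3)
for x in(-.03,-.025): print(x,edges(f,O,y,x,y0=-.125,y1=.13))
for yy in (-.02,.02,):print(yy)
# shoulder row edges in the image (brightness along the shoulder rear row)
cv2.imwrite("pics/w6.png",cv2.resize(f["image"][120:420,120:440,::-1],None,fx=1.8,fy=1.8,interpolation=cv2.INTER_CUBIC))
E
```

```text
[0.59645665 0.10238567 0.18377039] [ 0.34218649  0.08506842 -1.51501886] [ 1.79981154e+02 -4.66768590e-02 -1.77951928e+02] 14.725
tcp [  0.24075638 -34.84395925]
-0.03 [np.float64(-94.9), np.float64(-48.6), np.float64(-24.4), np.float64(20.4), np.float64(61.7), np.float64(105.5)]
-0.025 [np.float64(-94.5), np.float64(-48.6), np.float64(-24.4), np.float64(20.6), np.float64(61.8), np.float64(105.5)]
-0.02
0.02
```

View pics/w6.png

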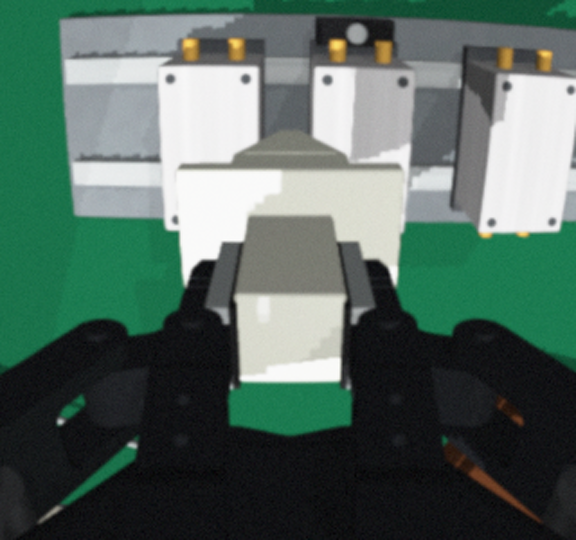

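The right gap is open beneath the wedge: its top edges are at crop x of about 265 and 312, and the left gap stays wide at about 36–37 mm. Next I repeat the descent, mirrored.

Call:
{"method": "move_arm", "body": {"steps": [[[0, 0, 0], [0, 0, 0.7], 1], [[0, 0, 0], [0, 0, 0.7], 1], [[0, 0, 0], [0, 0, 0.45], 1], [[0, 0, 0], [0, -0.04, 0.12], 1], [[0, 0, 0], [0, -0.07, 0.16], 1], [[0, 0, 0], [0, -0.07, 0.16], 1], [[0, 0, 0], [0, -0.06, 0.16], 1], [[0, 0, 0], [0, -0.04, 0.16], 1], [[0, 0, 0], [0, 0, 0], 1], [[0, 0, 0], [0, 0, 0], 1]]}}

```text
time: 15.98
position: [0.5968, 0.0936, 0.1056]
orientation: [-180.0, -0.0, -178.0]
ft_force: [0.1, 0.6, -2.2]
grip_width: 0.0229
grasp_force: 108.4
```

Call:
{"method": "move_arm", "body": {"steps": [[[0, 0, 0], [0, 0, 0.17], 1], [[0, 0, 0], [0, 0, 0.17], 1], [[0, 0, 0], [0, 0, 0.15], 1], [[0, 0, 0], [0, 0, 0.12], 1], [[0, 0, 0], [0, 0, 0.06], 1], [[0, 0, 0], [0, 0, 0], 1], [[0, 0, 0], [0, 0, 0], 1]]}}

```text
time: 16.85
position: [0.5971, 0.0935, 0.0878]
orientation: [-179.9, 0.0, -178.0]
ft_force: [-5.1, -2.4, 11.2]
grip_width: 0.0226
grasp_force: 110.0
```

```bash
python3 - <<'E'
from plant import observe, grab_frame
import pickle
from h import *
f=grab_frame("wrist");s=observe();print(s["position"],s["ft_force"],s["moment"],s["time"])
y=np.radians(2);O=np.array([.595,.1372])
for x in(-.032,-.03,-.028): print(x,edges(f,O,y,x,y0=-.135,y1=.13))
cv2.imwrite("pics/w7.png",cv2.resize(f["image"][60:360,120:440,::-1],None,fx=1.8,fy=1.8,interpolation=cv2.INTER_CUBIC))
E
```

```text
[0.59705576 0.09354942 0.08779645] [-5.4291302  -3.10062152 11.44008269] [-0.4419991   0.88866974 -0.07101069] 16.9
-0.032 [np.float64(-106.8), np.float64(-61.2), np.float64(-22.7), np.float64(-19.9), np.float64(-16.2), np.float64(-7.8), np.float64(-7.6), np.float64(12.0), np.float64(12.2), np.float64(14.1), np.float64(17.8), np.float64(20.2), np.float64(70.8), np.float64(73.5), np.float64(90.9), np.float64(97.9), np.float64(102.4), np.float64(105.1)]
-0.03 [np.float64(-106.8), np.float64(-61.3), np.float64(-22.9), np.float64(20.2), np.float64(70.6), np.float64(74.4), np.float64(87.7), np.float64(105.1)]
-0.028 [np.float64(-106.8), np.float64(-61.6), np.float64(-22.9), np.float64(-7.2), np.float64(-6.8), np.float64(-5.4), np.float64(-4.6), np.float64(-3.3), np.float64(-2.4), np.float64(20.2), np.float64(70.1), np.float64(73.9), np.float64(80.0), np.float64(105.0)]
```

At the seated stop the outer-edge measurements put both gaps at about 36.4 mm. One last firm press, then unload, release and retreat.

Call:
{"method": "move_arm", "body": {"steps": [[[0, 0, 0], [0, 0, 0.06], 1], [[0, 0, 0], [0, 0, 0], 1], [[0, 0, 0], [0, 0, 0], 1], [[0, 0, 0], [0, 0, -0.1], 1], [[0, 0, 0], [0, 0, 0], 1], [[0, 0, 0], [0, 0, 0], 0.2], [[0, 0, 0], [0, 0, 0], -0.2], [[0, 0, 0], [0, 0, 0], -0.4], [[0, 0, 0], [0, 0, 0], -0.4], [[0, 0, 0], [0, 0, 0], -0.4]]}}

```text
time: 18.15
position: [0.597, 0.094, 0.0869]
orientation: [180.0, -0.0, -177.9]
ft_force: [-0.2, -0.1, -0.7]
grip_width: 0.0596
grasp_force: 0.0
```

Call:
{"method": "move_arm", "body": {"steps": [[[0, 0, 0], [0, 0, -0.5], -0.4], [[0, 0, 0], [0, 0, -0.8], -0.4], [[0, 0, 0], [0, 0, -1], -0.4], [[0, 0, 0], [0, 0, -1], -0.4], [[0, 0, 0], [0, 0, -1], -0.4], [[0, 0, 0], [0.3, 0, -1], -0.4], [[0, 0, 0], [0, 0, 0], -0.4]]}}

```text
time: 19.02
position: [0.59, 0.0938, 0.2504]
orientation: [180.0, 0.4, -177.9]
ft_force: [-0.3, 0.4, -0.8]
grip_width: 0.0598
grasp_force: 0.0
```

```bash
python3 - <<'E'
from plant import observe, grab_frame
from h import *
f=grab_frame("wrist");g=grab_frame("side");s=observe();print(s["position"],s["ft_force"],s["time"])
y=np.radians(2);O=np.array([.595,.1372])
for x in(-.032,-.029,-.026): print(x,edges(f,O,y,x,y0=-.135,y1=.13))
for x in(-.015,0): print(x,edges(f,O,y,x,z=.078,y0=-.135,y1=.13))
a=[cv2.resize(q[:,:,::-1],(400,400),interpolation=cv2.INTER_CUBIC) for q in(f["image"][60:300,160:400],g["image"][205:395,70:260])]
cv2.imwrite("pics/end.png",np.hstack(a))
E
```

```text
[0.58831217 0.09363763 0.24668363] [-0.94649057 -0.1475546  -0.20794676] 19.125
-0.032 [np.float64(-107.5), np.float64(-61.1), np.float64(-23.5), np.float64(21.3), np.float64(59.2), np.float64(99.6), np.float64(100.2), np.float64(105.7), np.float64(114.5), np.float64(128.8)]
-0.029 [np.float64(-107.3), np.float64(-61.4), np.float64(-23.0), np.float64(21.3), np.float64(59.2), np.float64(105.4), np.float64(125.0), np.float64(127.5)]
-0.026 [np.float64(-107.3), np.float64(-61.5), np.float64(-52.9), np.float64(-51.8), np.float64(-49.7), np.float64(-48.9), np.float64(-46.4), np.float64(-45.3), np.float64(-43.4), np.float64(-42.8), np.float64(-11.8), np.float64(21.5), np.float64(59.0), np.float64(105.3), np.float64(119.8), np.float64(124.0)]
-0.015 [np.float64(-131.6), np.float64(-130.5), np.float64(-126.2), np.float64(-126.0), np.float64(-106.2), np.float64(19.7), np.float64(56.5), np.float64(101.4)]
0 [np.float64(-105.8), np.float64(19.4), np.float64(56.0), np.float64(101.3)]
```

View pics/end.png

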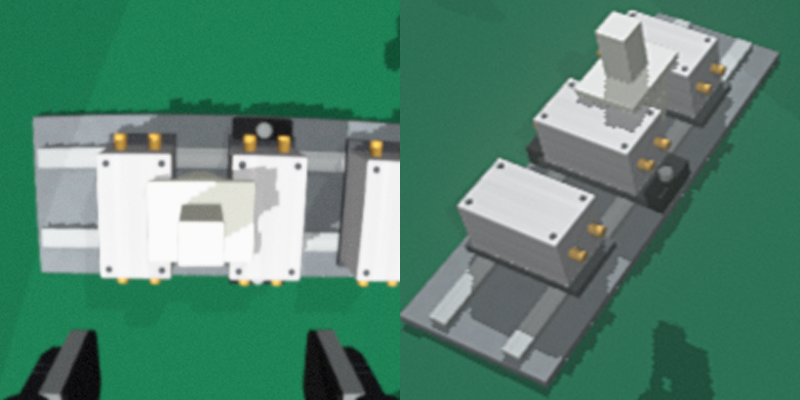

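The final view shows the block standing upright in the right gap with its shoulder on both modules. Both gaps measure about 36–37 mm, the clamped module is unmoved, and the gripper is clear.

```bash
python3 -c "
from plant import hand_in
print(hand_in())"
```

```text
the job is handed in; nothing more can be done
None
```

The job is handed in at about 19 s: the wide block was pressed fully down in the left gap, lifted out, then seated and released in the right gap, and both gaps measure about 37 mm by camera (estimates ranged 36.4 to 37.5 mm, target 36).

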